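Find the tub lid that rocks and press it home

TASK

One of the four filling-tub lids is not seated: press lightly with closed fingertips near the edge of each lid until you find the one that rocks. Then press that lid down in its middle until it is fully home and level, and finish with the fingertips still pressing on it, touching no other lid. Only press: do not lift or shift any lid, do not use great force, and leave the things around the tubs where they are.

Things in the scene. Friction and masses are not known exactly. Their poses are not given: they have to be found in the camera images.
- lid_1: White square press-on lid of a grey tub, one of four alike: 124 x 124 mm, flat top 4 mm thick with a 12 mm skirt outside the tub; about 0.14 kg. Origin: centre of the underside of the flat top (the surface to press is 4 mm above it); z up, x and y along its sides. It lies loose and level on a tub fixed to the bench. Neither looks, place nor height tell which of the four is unseated.
- lid_2: Lid just like lid_1. Tubs differ in height: a lid's origin starts 47 to 60 mm above the bench, and its height does not tell whether it is seated. A seated lid lies on its tub's rim (53 to 58 mm from the middle) all round and gives nowhere. The unseated one stands level but 4.5 mm too high, on a stiff stud 30 mm square under its middle; before pressing, it looks like the rest.
- lid_3: Lid just like lid_1. The unseated lid, pressed about 45 mm from its middle towards the middle of any side, tips that way by about 0.1 rad under 1 to 4 N until it meets the rim, and falls back level when let go. Pressing near an edge does not seat it.
- lid_4: Lid just like lid_1. The unseated lid, pressed on its middle with more than about 10 N (12 to 18 N is right), pushes its stud down, sinks 4.5 mm straight onto the rim and stays there, level.
- nozzle: Bystander: small steel piping nozzle, cone 32 mm wide, 45 mm high; stands loose near the tubs, to be left alone. Origin under its centre.
- jar: Bystander: amber glass jar, 60 mm wide, 85 mm high; stands loose near the tubs, to be left alone. Origin under its centre.
- cutter: Bystander: steel ring cutter, 68 mm wide, 35 mm high; stands loose near the tubs, to be left alone. Origin under its centre.
- shaker: Bystander: steel shaker can, 56 mm wide, 95 mm high; stands loose near the tubs, to be left alone. Origin under its centre.
- tin: Bystander: small aluminium tart tin, 72 mm wide, 25 mm high; stands loose near the tubs, to be left alone. Origin under its centre.
- cup: Bystander: steel cup, 68 mm wide, 75 mm high; stands loose near the tubs, to be left alone. Origin under its centre.
- scraper: Bystander: dough scraper lying flat, white blade and wooden bar handle, 124 mm long, 25 mm high; stands loose near the tubs, to be left alone. Origin under its middle.
Things that resemble listed ones, but are neither listed nor needed, are in the scene too. What is shaped like the lid_2 but orange or pink is not meant. What is shaped like the lid_3 but purple is not meant.

How it is judged:
By the outcome, as a careful person would: the job done as asked, in the order asked, and still so for the second after the job is handed in, while the arm keeps its last pose, push and grip.
It also fails if it takes over 67 s, if anything falls off the work surface, if the arm or the gripper's body presses on something with over 40 N, if the wrist force passes 120 N, or if a joint passes its speed limit or range.

ROBOT

A 7-joint arm with a two-finger parallel gripper is mounted at the origin on the work surface. World frame = base frame: x ahead of the robot, y to its left, z up, the work surface at z = 0. Lengths are in m, angles in rad, forces in N, time in s.
With the tool pointing down it reaches from about 0.4 to 0.9 m from the base axis. Payload 5.6 kg.
Tool frame: the origin (TCP) lies on the front face of the gripper's body, between the roots of the fingers; the fingertips stand 88 mm ahead of it and the grasp point (between the pads) lies 69 mm ahead of it (robot.nose_length is the distance from the TCP to the fingertips, in m); z points along the fingers, y is the line along which they close (so a half turn about z gives the same grasp; the last joint's range is limited). The gripper opens to 92 mm and grips with 3 to 60 N. Pads are 20 mm wide; open, the fingers measure 128 mm over their backs; the gripper's body (75 mm by 189 mm) begins 69 mm behind the grasp point.
Start: joints at [-1.353, 0.468, -0.012, 1.603, 0.006, 1.071, -0.056], TCP at [0.168, 0.628, 0.303] pointing down, gripper open.
Joint ranges: [-2.53, 2.53], [-0.31, 2.02], [-1.57, 1.55], [0.28, 2.44], [-1.29, 4.43], [0.15, 1.84], [-2.92, 2.92]. Speed limits (rad/s): [2.57, 2.57, 3.14, 3.14, 3.14, 3.14, 3.14].

INTERFACE

Orientations are given as a unit quaternion [x, y, z, w].
In Python, from rig import robot gives the robot as it stands. The module is installed in compiled form; this text tells all that it offers.
- The arm moves only by the tool arm_command, never from a script. Its argument "commands" is a list of rows, each a list of 5 numbers: the shift along the tool's x, y, z in m, then the turn about the tool's z in degrees, then the opening, from 0 (shut) to 1 (fully open). In form: [[tx, ty, tz, twist, jaw], ...]. A call has 1 to 8 rows; each row is the pose to reach, as a shift and turn from the pose commanded when the call began, along the tool's axes at that moment; what a row does not reach only later rows make up. A row lasts 1/8 s, in which the tool goes at most 62.5 mm and 10.7 degrees, less where a joint would pass 70% of its speed; a pose out of reach is approached as far as the arm can. A call with a gripper value outside its range is refused whole. The fingers move at their own pace and stop on an object; "force" is the grip in N (left out, the last holds). Time passes only in rows, so rows that repeat a pose let the fingers close. It gives the time, the measured TCP pose, the force, the opening and the grip force at its end, in the units of the state.
- robot.state(): the state, without advancing time (a new reading comes with each control period).
- robot.grab_frame(name): name is "scene" or "top" or "wrist"; returns the picture (420x560x3 uint8, red, green, blue); there is no depth.
- robot.camera_model(name): a dict with "K" (3x3 intrinsics, pixels), "R" (3x3) and "t" (3): a world point X has camera coordinates R X + t. Camera axes: x right, y down, z forward; pixel columns grow to the right and rows downward; lengths in m; the calibration is good to about 2 mm. The wrist camera is an equidistant fisheye: a pixel r from the principal point sees the ray r / f radians off the axis. A picture is of the moment at which its call begins: read the wrist's pose just before it. camera_model takes no time and is no camera call; for the wrist camera it gives the pose at the moment of the call.
- robot.hand_in(): hands the job in; it is judged then, once.
The state is a dict: "t": time; "qpos": joint angles; "joint_velocities": joint speeds; "joint_torque": joint torques, N m; "eef_pos": TCP position; "tool_rot": TCP orientation; "ft_force": force on the tool from outside, world axes, zero at the start; "wrist_torque": the same for the moment, N m; "gripper_width": finger opening in m; "gripper_force": force on a finger pad.
Only numpy, scipy, OpenCV 4.12 (cv2) and the standard library are available. Lean on these libraries where they do the work, as an engineer would, in place of code of your own. Each camera call takes 0.05 s, during which the arm holds its last target. There are 200 camera calls.

## Working session

There is one attempt and no reset: what is moved stays moved. The work goes in short steps, Python scripts to look and compute and a tool call to move; the robot and the scene stay as the last step left them, time stands still between calls to the robot, and variables do not carry over. Pictures are saved under pics/ and viewed, at most 10 in all, crops included, and the job is handed in when it is done.

Besides the shell and the picture viewer there is one more tool, called after ">>>" as name(argument=value, ...) on one line, values as JSON. arm_command: Moves the arm, as the interface text tells. Its arguments: {"type":"object","properties":{"commands":{"type":"array","items":{"type":"array","items":{"type":"number"}}},"force":{"type":"number"}},"required":["commands"]}

```bash
mkdir -p pics; python3 - <<'E'
from rig import robot
import cv2
s=robot.state();print({k:s[k] for k in('t','eef_pos','tool_rot','ft_force','gripper_width')},robot.nose_length)
for n in('scene','top'):
    im=robot.grab_frame(n);cv2.imwrite(f'pics/{n}0.png',im[:,:,::-1])
    m=robot.camera_model(n);print(n,m['K'].round(1).tolist(),m['R'].round(3).tolist(),m['t'].round(3).tolist())
E
```

```text
{'t': 0.0, 'eef_pos': array([0.16754851, 0.62759452, 0.30177206]), 'tool_rot': array([ 1.30054506e-01,  9.91506473e-01, -8.58743609e-04, -4.59301430e-05]), 'ft_force': array([ 0.45900744, -0.34995441, -0.11745349]), 'gripper_width': 0.09169297232395404} 0.0881
scene [[429.7, 0.0, 275.3], [0.0, 429.7, 205.7], [0.0, 0.0, 1.0]] [[0.624, 0.781, 0.001], [0.664, -0.529, -0.529], [-0.413, 0.33, -0.849]] [-0.409, -0.246, 1.448]
top [[496.2, 0.0, 280.2], [0.0, 496.2, 198.1], [0.0, 0.0, 1.0]] [[0.019, -1.0, 0.006], [-0.997, -0.019, -0.079], [0.079, -0.005, -0.997]] [0.101, 0.546, 1.669]
```

View pics/top0.png

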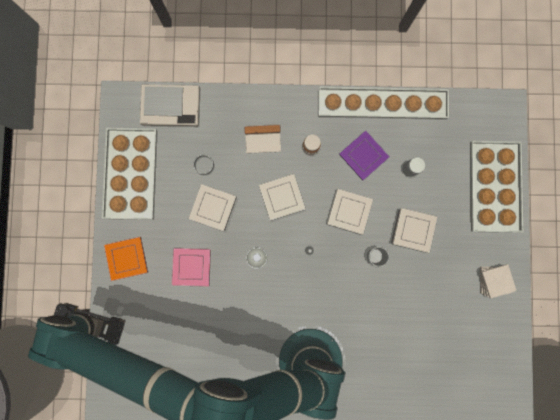

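View pics/scene0.png

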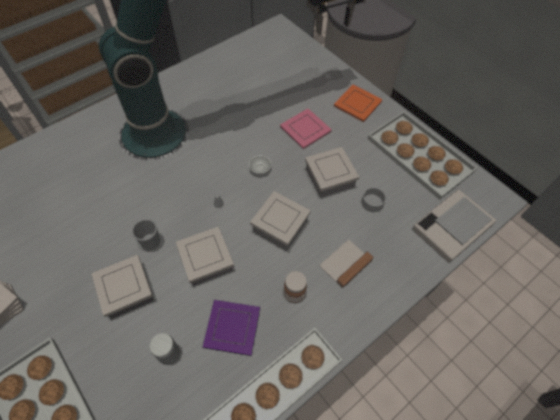

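Top view: the white lid candidates are at (213,207), (282,197), (350,211) and (415,230). In the scene view they are at (331,170), (281,218), (205,254) and (122,285). Lookalikes are orange (126,258), pink (191,267), purple (364,155) and a white napkin stack (498,281). The four tubs with a printed square are the lids.

```bash
cat > h.py <<'E'
import numpy as np,cv2
from rig import robot
def ray(n,px):
    m=robot.camera_model(n);K,R,t=m['K'],m['R'],m['t']
    d=R.T@np.linalg.inv(K)@np.array([px[0],px[1],1.]);return -R.T@t,d/np.linalg.norm(d)
def onplane(n,px,z):
    c,d=ray(n,px);return c+d*(z-c[2])/d[2]
def tri(p,q):
    c1,d1=ray('top',p);c2,d2=ray('scene',q)
    s=np.linalg.lstsq(np.c_[d1,-d2],c2-c1,rcond=None)[0]
    a,b=c1+s[0]*d1,c2+s[1]*d2;return (a+b)/2,np.linalg.norm(a-b)
def inner(im,c,r=24,f=8):
    """centre and corners of the printed square near pixel c"""
    x,y=c[0]-r,c[1]-r
    g=cv2.cvtColor(im[y:y+2*r,x:x+2*r],cv2.COLOR_BGR2GRAY)
    g=cv2.resize(g,None,fx=f,fy=f,interpolation=cv2.INTER_CUBIC)
    b=cv2.adaptiveThreshold(g,255,cv2.ADAPTIVE_THRESH_MEAN_C,cv2.THRESH_BINARY,101,6)
    cs,_=cv2.findContours(b,cv2.RETR_LIST,cv2.CHAIN_APPROX_NONE)
    cs=[k for k in cs if cv2.pointPolygonTest(k,(r*f,r*f),False)>0 and cv2.contourArea(k)>(8*f)**2]
    k=min(cs,key=cv2.contourArea);R=cv2.minAreaRect(k)
    M=cv2.moments(k);cc=np.array([M['m10'],M['m01']])/M['m00']
    o=lambda p:(np.array(p)+.5)/f-.5+[x,y]
    return o(cc),[o(p) for p in cv2.boxPoints(R)],b,g
E
python3 - <<'E'
from h import *
T=cv2.imread('pics/top0.png');S=cv2.imread('pics/scene0.png')
rows=[]
for p,q in zip([(213,207),(282,197),(350,211),(415,230)],[(331,170),(281,218),(205,254),(122,285)]):
    a,ca,b1,g1=inner(T,p);b,_,b2,g2=inner(S,q)
    X,e=tri(a,b);P=[onplane('top',c,X[2]) for c in ca]
    d=P[1]-P[0];L=[np.linalg.norm(P[i]-P[i-1]) for i in range(4)]
    print(a.round(1),b.round(1),X.round(4),'gap',round(e,4),'yaw',round(np.degrees(np.arctan2(d[1],d[0]))%90,1),np.round(L,3))
    rows.append(np.hstack([g1,b1,g2,b2])[::2,::2])
cv2.imwrite('pics/chk.png',cv2.resize(np.vstack(rows),(600,600)))
E
```

```text
[211.8 207. ] [331.6 166.6] [0.506  0.3384 0.0555] gap 0.002 yaw 71.8 [0.075 0.075 0.075 0.075]
[281.6 196.6] [280.2 215.7] [0.5451 0.1065 0.0591] gap 0.0024 yaw 19.4 [0.075 0.075 0.075 0.075]
[349.9 211.1] [203.6 252.3] [ 0.5014 -0.1231  0.0502] gap 0.0026 yaw 74.4 [0.075 0.075 0.075 0.075]
[414.9 229.9] [120.3 283.4] [ 0.4429 -0.3402  0.053 ] gap 0.003 yaw 76.5 [0.075 0.074 0.076 0.074]
```

View pics/chk.png

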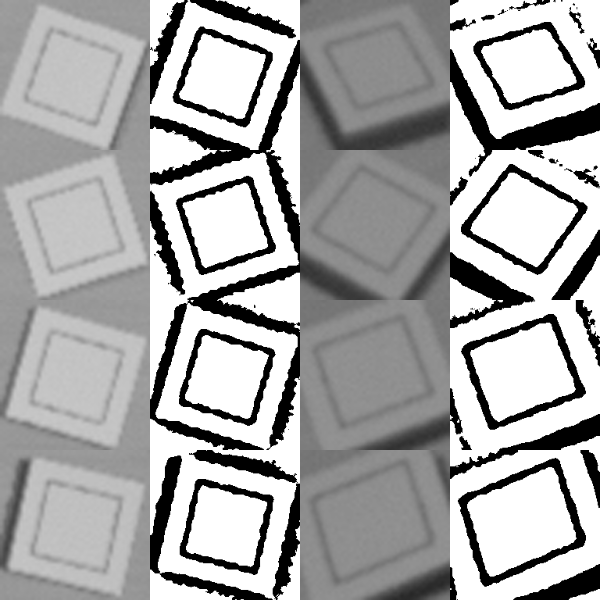

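The check crop shows all four printed squares cleanly outlined in both views, centred in each tile, so the centres and yaws are good. Next I plan the moves.

```bash
cat >> h.py <<'E'
from scipy.spatial.transform import Rotation as Ro
L=dict(A=(.506,.3384,.0555,71.8),B=(.5451,.1065,.0591,109.4),C=(.5014,-.1231,.0502,74.4),D=(.4429,-.3402,.053,76.5))
def go(name,off,gap):
    """shift for fingertips gap above lid, off along tool x (y axis along lid yaw)"""
    s=robot.state();R=Ro.from_quat(s['tool_rot']).as_matrix()
    x,y,z,w=L[name];a=np.radians(w+90)
    P=np.array([x+off*np.cos(a),y+off*np.sin(a),z+gap+robot.nose_length])
    cy=np.degrees(np.arctan2(R[1,1],R[0,1]))
    print(name,'shift mm',(1000*R.T@(P-s['eef_pos'])).round(1),'twist',round(cy-w,1),'t',round(s['t'],2),'tilt',R[:2,2].round(4),s['ft_force'].round(2))
E
python3 -c "
from h import *
go('A',.045,.015)"
```

```text
A shift mm [-356.6 -189.4  143.6] twist 3.3 t 0.1 tilt [-0.0003 -0.0015] [-0.26 -0.19 -0.1 ]
```

>>> arm_command(commands=[[-0.055,-0.029,0,3.3,0],[-0.11,-0.058,0,3.3,0],[-0.165,-0.087,0,3.3,0],[-0.22,-0.116,0,3.3,0],[-0.275,-0.145,0.03,3.3,0],[-0.33,-0.174,0.06,3.3,0],[-0.3566,-0.1894,0.1,3.3,0],[-0.3566,-0.1894,0.12,3.3,0]], force=20)

```text
t: 1.1
eef_pos: [0.4654, 0.3483, 0.18]
tool_rot: [0.162, 0.987, -0.002, -0.0]
ft_force: [-0.5, -0.9, -0.3]
gripper_width: 0.0141
gripper_force: 0.0
```

>>> arm_command(commands=[[0,0,0.01,0,0],[0,0,0.02,0,0],[0,0,0.024,0,0],[0,0,0.024,0,0]])

```text
t: 1.6
eef_pos: [0.4631, 0.3536, 0.159]
tool_rot: [0.158, 0.987, 0.0, 0.0]
ft_force: [0.8, -1.0, 0.8]
gripper_width: 0.0005
gripper_force: 0.0
```

```bash
python3 -c "
from h import *
go('A',.045,0);s=robot.state();print(s['eef_pos'],s['gripper_width'],s['ft_force'])
cv2.imwrite('pics/s1.png',robot.grab_frame('scene')[100:320,180:440,::-1].repeat(2,0).repeat(2,1))"
```

```text
A shift mm [-0.4 -1.  15.4] twist 0.0 t 1.6 tilt [0.0004 0.0004] [ 0.8  -1.    0.83]
[0.46314688 0.35358317 0.15899548] 0.0004713017400996115 [ 0.80184758 -0.99828669  0.82668139]
```

View pics/s1.png

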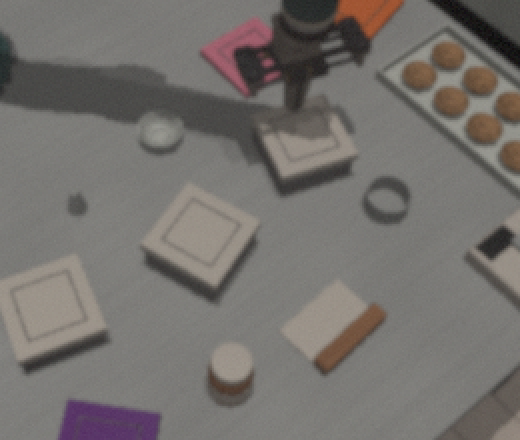

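The fingertips are over the near edge of lid A at crop pixel (295,105). Now I descend slowly.

>>> arm_command(commands=[[0,0,0.005,0,0],[0,0,0.009,0,0],[0,0,0.01,0,0],[0,0,0.011,0,0],[0,0,0.012,0,0],[0,0,0.012,0,0]])

```text
t: 2.4
eef_pos: [0.4634, 0.3531, 0.1475]
tool_rot: [0.159, 0.987, 0.0, -0.0]
ft_force: [-2.4, -1.1, 6.0]
gripper_width: 0.0006
gripper_force: 2.9
```

>>> arm_command(commands=[[0,0,0.001,0,0],[0,0,0.002,0,0],[0,0,0.002,0,0]])

```text
t: 2.78
eef_pos: [0.4634, 0.353, 0.1474]
tool_rot: [0.159, 0.987, 0.0, -0.0]
ft_force: [-6.8, -4.6, 21.1]
gripper_width: 0.0004
gripper_force: 10.3
```

Firm at z=0.1474. To rule out that it had already tipped, I ease off and see whether the lid follows.

>>> arm_command(commands=[[0,0,-0.002,0,0],[0,0,-0.003,0,0],[0,0,-0.003,0,0]])

```text
t: 3.15
eef_pos: [0.4633, 0.353, 0.1475]
tool_rot: [0.159, 0.987, -0.0, -0.0]
ft_force: [-0.8, -0.1, 3.0]
gripper_width: 0.0006
gripper_force: 1.7
```

>>> arm_command(commands=[[0,0,-0.001,0,0],[0,0,-0.001,0,0]])

```text
t: 3.4
eef_pos: [0.4633, 0.353, 0.1486]
tool_rot: [0.159, 0.987, -0.0, -0.0]
ft_force: [1.1, 0.5, -0.2]
gripper_width: 0.0002
gripper_force: 0.0
```

>>> arm_command(commands=[[0,0,-0.002,0,0],[0,0,-0.002,0,0]])

```text
t: 3.65
eef_pos: [0.4635, 0.3531, 0.1509]
tool_rot: [0.159, 0.987, 0.0, 0.0]
ft_force: [-0.6, 0.8, 0.4]
gripper_width: 0.0001
gripper_force: 0.0
```

>>> arm_command(commands=[[0,0,-0.02,0,0],[0,0,-0.06,0,0]])

```text
t: 3.9
eef_pos: [0.4625, 0.3524, 0.2099]
tool_rot: [0.159, 0.987, -0.002, -0.001]
ft_force: [0.9, 0.4, 0.1]
gripper_width: 0.0006
gripper_force: 0.0
```

```bash
python3 -c "
from h import *
go('B',.045,.012)"
```

```text
B shift mm [-119.9 -235.    51.2] twist -37.6 t 3.9 tilt [-0.0028 -0.0026] [0.94 0.37 0.07]
```

Lid A is seated: contact was lost within 0.1 mm of height. Next is lid B.

>>> arm_command(commands=[[-0.024,-0.047,0,-9,0],[-0.048,-0.094,0,-18,0],[-0.072,-0.141,0,-27,0],[-0.096,-0.188,0,-36,0],[-0.1199,-0.235,0.02,-37.6,0],[-0.1199,-0.235,0.04,-37.6,0],[-0.1199,-0.235,0.045,-37.6,0],[-0.1199,-0.235,0.045,-37.6,0]])

```text
t: 4.9
eef_pos: [0.5035, 0.0931, 0.1657]
tool_rot: [-0.169, 0.986, 0.0, -0.0]
ft_force: [-0.4, 0.3, 1.1]
gripper_width: 0.0006
gripper_force: 0.0
```

```bash
python3 -c "
from h import *
go('B',.045,0.004)"
```

```text
B shift mm [ 1.4 -1.2 14.5] twist 0.0 t 4.9 tilt [-0.0003  0.0003] [-0.44  0.33  1.11]
```

>>> arm_command(commands=[[0,0,0.005,0,0],[0,0,0.009,0,0],[0,0,0.01,0,0],[0,0,0.01,0,0]])

```text
t: 5.4
eef_pos: [0.5036, 0.0924, 0.1557]
tool_rot: [-0.168, 0.986, -0.0, -0.0]
ft_force: [0.2, 1.0, 0.5]
gripper_width: 0.0006
gripper_force: 0.0
```

>>> arm_command(commands=[[0,0,0.001,0,0],[0,0,0.001,0,0]])

```text
t: 5.65
eef_pos: [0.5037, 0.0923, 0.1547]
tool_rot: [-0.168, 0.986, -0.0, 0.0]
ft_force: [0.3, -0.7, 0.4]
gripper_width: 0.0001
gripper_force: 0.0
```

>>> arm_command(commands=[[0,0,0.001,0,0],[0,0,0.001,0,0]])

```text
t: 5.9
eef_pos: [0.5036, 0.0923, 0.1536]
tool_rot: [-0.168, 0.986, -0.0, -0.0]
ft_force: [-0.6, 0.5, 0.3]
gripper_width: 0.0004
gripper_force: 0.0
```

>>> arm_command(commands=[[0,0,0.001,0,0],[0,0,0.001,0,0]])

```text
t: 6.15
eef_pos: [0.5036, 0.0923, 0.1526]
tool_rot: [-0.168, 0.986, -0.0, -0.0]
ft_force: [-0.3, -0.1, -1.1]
gripper_width: 0.0003
gripper_force: 0.0
```

>>> arm_command(commands=[[0,0,0.001,0,0],[0,0,0.001,0,0]])

```text
t: 6.4
eef_pos: [0.5036, 0.0923, 0.1516]
tool_rot: [-0.168, 0.986, 0.0, -0.0]
ft_force: [-0.5, -0.0, -0.5]
gripper_width: 0.0003
gripper_force: 0.0
```

>>> arm_command(commands=[[0,0,0.001,0,0],[0,0,0.001,0,0]])

```text
t: 6.65
eef_pos: [0.5036, 0.0923, 0.1506]
tool_rot: [-0.168, 0.986, -0.0, -0.0]
ft_force: [0.2, 0.1, 0.2]
gripper_width: 0.0004
gripper_force: 0.0
```

>>> arm_command(commands=[[0,0,0.0006,0,0],[0,0,0.0006,0,0]])

```text
t: 6.9
eef_pos: [0.5036, 0.0923, 0.1501]
tool_rot: [-0.168, 0.986, -0.0, -0.0]
ft_force: [-0.3, 0.8, 0.9]
gripper_width: 0.0004
gripper_force: 0.5
```

Gripper force shows first contact at about 0.1501.

>>> arm_command(commands=[[0,0,0.0006,0,0],[0,0,0.0006,0,0]])

```text
t: 7.15
eef_pos: [0.5033, 0.0922, 0.1494]
tool_rot: [-0.168, 0.986, -0.0, -0.0]
ft_force: [-1.7, -0.4, 0.8]
gripper_width: 0.0006
gripper_force: 1.0
```

>>> arm_command(commands=[[0,0,0.0006,0,0],[0,0,0.0006,0,0]])

```text
t: 7.4
eef_pos: [0.5035, 0.0923, 0.1489]
tool_rot: [-0.168, 0.986, -0.0, -0.0]
ft_force: [-0.9, -0.2, 2.1]
gripper_width: 0.0006
gripper_force: 1.0
```

It gives under about 2 N. I push to its stop to confirm.

>>> arm_command(commands=[[0,0,0.001,0,0],[0,0,0.001,0,0]])

```text
t: 7.65
eef_pos: [0.5036, 0.0923, 0.1479]
tool_rot: [-0.168, 0.986, -0.0, -0.0]
ft_force: [-1.6, -0.6, 3.5]
gripper_width: 0.0002
gripper_force: 1.6
```

>>> arm_command(commands=[[0,0,0.001,0,0],[0,0,0.001,0,0]])

```text
t: 7.9
eef_pos: [0.5036, 0.0923, 0.1476]
tool_rot: [-0.168, 0.986, 0.0, -0.0]
ft_force: [-2.6, -1.5, 10.3]
gripper_width: 0.0002
gripper_force: 5.1
```

>>> arm_command(commands=[[0,0,0.001,0,0],[0,0,0.001,0,0]])

```text
t: 8.15
eef_pos: [0.5039, 0.0924, 0.147]
tool_rot: [-0.168, 0.986, 0.0, 0.0]
ft_force: [-4.5, -0.6, 12.1]
gripper_width: 0.0006
gripper_force: 6.3
```

Rocked about 2.6 mm under 1–3.5 N, then met the rim. I ease off and check that it comes back up with the fingers.

>>> arm_command(commands=[[0,0,-0.002,0,0],[0,0,-0.003,0,0],[0,0,-0.003,0,0]])

```text
t: 8.52
eef_pos: [0.5037, 0.0924, 0.1488]
tool_rot: [-0.168, 0.986, 0.0, 0.0]
ft_force: [0.2, -0.2, 0.7]
gripper_width: 0.0004
gripper_force: 0.3
```

>>> arm_command(commands=[[0,0,-0.001,0,0],[0,0,-0.001,0,0]])

```text
t: 8.78
eef_pos: [0.5036, 0.0923, 0.1498]
tool_rot: [-0.168, 0.986, -0.0, -0.0]
ft_force: [-0.9, 0.3, -0.4]
gripper_width: 0.0006
gripper_force: 0.0
```

>>> arm_command(commands=[[0,0,-0.006,0,0],[0,0,-0.012,0,0],[0,0,-0.012,0,0]])

```text
t: 9.15
eef_pos: [0.504, 0.0924, 0.1626]
tool_rot: [-0.168, 0.986, 0.0, 0.001]
ft_force: [0.0, 0.4, 0.8]
gripper_width: 0.0002
gripper_force: 0.0
```

```bash
python3 - <<'E'
from h import *
go('B',0,.01)
T=cv2.cvtColor(robot.grab_frame('top'),cv2.COLOR_RGB2BGR)
cv2.imwrite('pics/t1.png',cv2.resize(T[130:270,180:460],None,fx=2.5,fy=2.5))
E
```

```text
B shift mm [-43.4  -0.3   5.5] twist -0.0 t 9.15 tilt [0.0015 0.0004] [0.04 0.39 0.77]
```

View pics/t1.png

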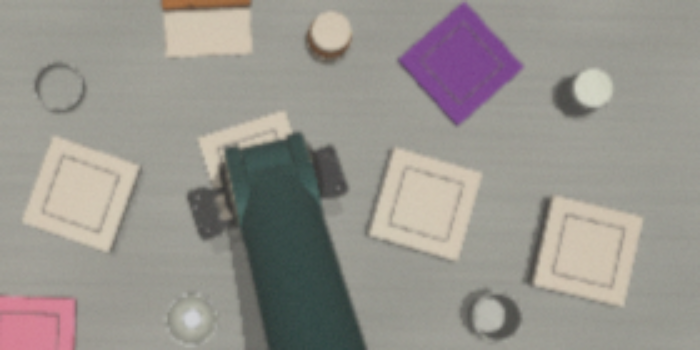

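Lid B (crop pixel (245,150)) followed the fingers up, so it is the unseated one. The arm hides part of it and everything else is undisturbed. I move over its middle and press.

>>> arm_command(commands=[[-0.022,0,0,0,0],[-0.0434,-0.0003,0,0,0],[-0.0434,-0.0003,0.006,0,0],[-0.0434,-0.0003,0.01,0,0],[-0.0434,-0.0003,0.01,0,0]])

```text
t: 9.82
eef_pos: [0.5435, 0.106, 0.1512]
tool_rot: [-0.168, 0.986, -0.0, -0.001]
ft_force: [-0.6, -0.2, 0.2]
gripper_width: 0.0008
gripper_force: 0.0
```

```bash
python3 -c "
from h import *
go('B',0,.003)"
```

```text
B shift mm [-1.7 -0.1  1. ] twist -0.1 t 9.82 tilt [-0.002  -0.0005] [-0.58 -0.15  0.24]
```

>>> arm_command(commands=[[-0.0012,0,0,0,0],[-0.0012,0,0.001,0,0],[-0.0012,0,0.0015,0,0],[-0.0012,0,0.002,0,0],[-0.0012,0,0.002,0,0]])

```text
t: 10.45
eef_pos: [0.5458, 0.1068, 0.1499]
tool_rot: [-0.168, 0.986, 0.0, 0.0]
ft_force: [0.6, -0.2, -0.0]
gripper_width: 0.0003
gripper_force: 0.0
```

>>> arm_command(commands=[[0,0,0.0006,0,0],[0,0,0.0006,0,0]])

```text
t: 10.7
eef_pos: [0.5458, 0.1068, 0.1492]
tool_rot: [-0.168, 0.986, -0.0, -0.0]
ft_force: [-0.0, -0.5, -0.1]
gripper_width: 0.0001
gripper_force: 0.0
```

>>> arm_command(commands=[[0,0,0.0008,0,0],[0,0,0.0008,0,0]])

```text
t: 10.95
eef_pos: [0.5459, 0.1068, 0.1488]
tool_rot: [-0.168, 0.986, 0.0, 0.0]
ft_force: [-0.6, -0.5, 3.9]
gripper_width: 0.0007
gripper_force: 1.9
```

>>> arm_command(commands=[[0,0,0.0008,0,0],[0,0,0.0008,0,0]])

```text
t: 11.2
eef_pos: [0.5459, 0.1069, 0.1483]
tool_rot: [-0.168, 0.986, 0.0, 0.0]
ft_force: [-3.0, 0.2, 5.8]
gripper_width: 0.0005
gripper_force: 3.3
```

>>> arm_command(commands=[[0,0,0.0008,0,0],[0,0,0.0008,0,0]])

```text
t: 11.45
eef_pos: [0.5459, 0.1068, 0.1476]
tool_rot: [-0.168, 0.986, 0.0, 0.0]
ft_force: [-2.2, 0.2, 7.7]
gripper_width: 0.0005
gripper_force: 3.6
```

>>> arm_command(commands=[[0,0,0.001,0,0],[0,0,0.001,0,0]])

```text
t: 11.7
eef_pos: [0.5459, 0.1068, 0.1466]
tool_rot: [-0.168, 0.986, 0.0, 0.0]
ft_force: [-2.0, -0.9, 7.1]
gripper_width: 0.0008
gripper_force: 3.6
```

>>> arm_command(commands=[[0,0,0.001,0,0],[0,0,0.001,0,0]])

```text
t: 11.95
eef_pos: [0.5459, 0.1068, 0.1458]
tool_rot: [-0.168, 0.986, 0.0, 0.0]
ft_force: [-2.9, 0.3, 8.6]
gripper_width: 0.0003
gripper_force: 4.4
```

>>> arm_command(commands=[[0,0,0.001,0,0],[0,0,0.001,0,0]])

```text
t: 12.2
eef_pos: [0.5459, 0.1068, 0.1457]
tool_rot: [-0.168, 0.986, 0.0, 0.0]
ft_force: [-6.2, -2.1, 17.2]
gripper_width: 0.0005
gripper_force: 8.4
```

>>> arm_command(commands=[[0,0,0,0,0],[0,0,0,0,0],[0,0,0,0,0],[0,0,0,0,0]])

```text
t: 12.7
eef_pos: [0.5459, 0.1069, 0.1457]
tool_rot: [-0.168, 0.986, 0.0, 0.0]
ft_force: [-5.1, -1.7, 16.4]
gripper_width: 0.0002
gripper_force: 8.4
```

```bash
python3 - <<'E'
from h import *
S=cv2.cvtColor(robot.grab_frame('scene'),cv2.COLOR_RGB2BGR);O=cv2.imread('pics/scene0.png')
c=lambda i:cv2.resize(i[160:270,220:350],None,fx=3,fy=3,interpolation=cv2.INTER_CUBIC)
cv2.imwrite('pics/s2.png',np.hstack([c(O),c(S)]))
E
```

```text
(no output)
```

View pics/s2.png

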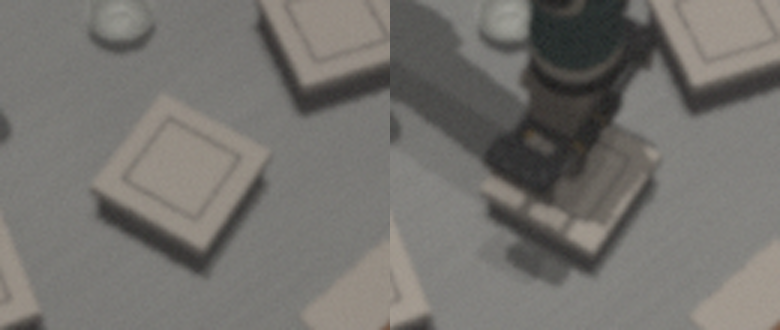

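In the right crop the lid sits level and slightly lower (front corner around (590,250)), with the fingers on its middle. The force holds steady at about 16 N with no further sinking, so it is on the rim.

```bash
python3 -c "
from rig import robot
print(robot.hand_in())"
```

```text
the job is handed in; nothing more can be done
None
```

The unseated lid was the one at about (0.545, 0.107) m, identified by its rocking; I pressed it down in its middle until it stopped firmly on the rim, and handed in with the closed fingertips still pressing at about 16 N. The first lid I tested was seated, though I pressed its edge to 21 N, which is harder than "lightly"; the other two were not pressed because the rocking one was already found.

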